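# Spindle from spring clips into the V cradle

## Robot

A 6-joint arm with a two-finger parallel gripper is mounted at the origin on the work surface. World frame = base frame: x ahead of the robot, y to its left, z up, the work surface at z = 0. Lengths are in m, angles in rad, forces in N, time in s.
With the tool pointing down it reaches from about 0.375 to 0.9 m from the base axis. Payload 3.1 kg.
Tool frame: the origin (TCP) lies at the very end of the fingers, on their centre line; the grasp point (between the pads) lies 19 mm behind it; z points along the fingers, y is the line along which they close (so a half turn about z gives the same grasp; the last joint's range is limited). The gripper opens to 85 mm and grips with 20 to 120 N. Pads are 22 mm wide; open, the fingers measure 114 mm over their backs; the gripper's body (76 mm by 85 mm) begins 54 mm behind the grasp point. The pads swing forward as they close: fully open they stand 13 mm farther back than shut.
Start: joints at [1.03, 0.527, 1.433, -0, 1.181, -0.178], TCP at [0.221, 0.585, 0.231] pointing down, gripper open.
Joint ranges: [-3.08, 3.08], [-0.75, 2.2], [0.22, 2.44], [-1.43, 4.57], [0, 2.65], [-2.85, 2.85]. Speed limits (rad/s): [2.79, 2.79, 3.14, 3.14, 3.14, 3.14].

## Interface

Orientations are given as a unit quaternion [x, y, z, w].
In Python, from station import manip gives the robot as it stands.
- The arm moves only by the shell command python3 -m handwheel 'ROWS' [FORCE]. ROWS is JSON, a list of rows, each a list of 7 numbers: the shift along the world's x, y, z in mm, then the turn, a rotation vector about the world's x, y, z in degrees, then the opening, from 0 (shut) to 1 (fully open). A call has exactly 10 rows; each row shifts and turns the commanded pose from where the row before left it; what a row does not reach is not made up. A row lasts 1/8 s, in which the tool goes at most 62.5 mm and 10.7 degrees, less where a joint would pass 70% of its speed; a pose out of reach is approached as far as the arm can. A call is refused whole if a number of a shift passes 62.5 or a number of a turn 10.7, either way. A call with a gripper value outside its range is refused whole. The fingers move at their own pace and stop on an object; FORCE is the grip in N (left out, the last holds). Time passes only in rows, so rows that do not move let the fingers close, or fill a call up. It gives the time, the measured TCP pose, the force, the opening and the grip force at its end, in the units of the state.
- manip.sense(): the state, without advancing time (a new reading comes with each control period).
- manip.snapshot(name): name is "side" or "top"; returns the picture (384x512x3 uint8, red, green, blue); there is no depth.
- manip.get_calibration(name): a dict with "K" (3x3 intrinsics, pixels), "k1" (the pictures are not rectified: a ray, as slopes to the right and down, at radius r is drawn at 1 + k1 r^2 times it, then the intrinsics apply), "rvec" (rotation vector, rad) and "tvec" (3), from world to camera coordinates, as OpenCV has them. Camera axes: x right, y down, z forward; pixel columns grow to the right and rows downward; lengths in m; the calibration is good to about 2 mm. A picture is of the moment at which its call begins. get_calibration takes no time and is no camera call.
- manip.sign_off(): hands the job in; it is judged then, once.
The state is a dict: "t": time; "q": joint angles; "qd": joint speeds; "tau": joint torques, N m; "tcp_pos": TCP position; "tool_rot": TCP orientation; "force": force on the tool from outside, world axes, zero at the start; "ft_torque": the same for the moment, N m; "finger_gap": opening from 0.0 (shut) to 1.0 (fully open); "gripper_force": force on a finger pad.
Only numpy, scipy, OpenCV 4.12 (cv2) and the standard library are available. Lean on these libraries where they do the work, as an engineer would, in place of code of your own. Each camera call takes 0.05 s, during which the arm holds its last target. There are 200 camera calls.

## Task

Get the steel spindle ready for grinding: roll it sideways out of the two spring clips of the sloping rack (the fixed lips block a straight pull: do not wrench it out) and lay it, without dropping it, in the V cradle with its collar up against the end stop. Let go of it, then swing the keeper strap fully down over it, and leave the other things on the bench where they are.

Things in the scene. Friction and masses are not known exactly. Their poses are not given: they have to be found in the camera images.
- spindle_mid (a point): Steel spindle, the only thing in the clips: shaft 28 mm across with a collar 38 mm across, 15 mm long, at one end; 200 mm long in all, 0.28 to 0.56 kg. This point is half-way along it, on its axis. Its y axis runs along the shaft to the collar (85 to 100 mm on that side); it may be turned about y by any angle.
- collar_end (a point): Centre of the collar's outer end face, on the spindle's axis, 100 mm from its middle.
- rack: Fixed sloping clip rack, ply and grey steel, 270 x 270 mm. Origin: on the bench straight below the clipped shaft's axis. x points to the rack's back (away from the robot), y along the shaft to its collar, z up. Board and clips slope 0.65 rad (37 deg) about y: upslope is (0.796, 0, 0.605); the clips' mouths face outward along (-0.605, 0, 0.796).
- clip_seat (a point): Place of the clipped shaft's axis, midway between the two clips, 135 mm above the bench. Axes as the rack's. The clips, 16 mm wide, are at y = -55 and +55 mm; between them 94 mm of shaft is free, the sloping board 50 mm behind the axis. Grip the shaft there, square to the board (tool tilted 37 deg).
- lip (a point): Rounded edge (radius 3 mm) of one clip's rigid upslope jaw, which hooks over the shaft; the other clip's is the same. It lies 6.5 mm upslope and 17 mm outward of the shaft's axis, so a straight outward pull jams (over 50 N). Rolling round it, downslope then outward on an arc of 18 to 22 mm radius, frees the shaft: 12 to 16 mm downslope clears the lip.
- jaw_nose (a point): Nose of one clip's sprung downslope jaw (steel leaf, hinged 40 mm behind the shaft's axis); the other clip's is the same. Both give way downslope as the shaft is rolled out, together resisting with about 4 N at first and 12 N at most, and spring back.
- shelf_edge (a point): Middle of the front lower edge of the rack's top shelf (270 mm wide, 12 mm thick, 85 mm behind the shaft's axis, 232 mm above the bench), with tins on it up to 300 mm high. It overhangs: a gripper pointing straight down on the shaft has no room, one tilted square to the board has.
- cradle: Fixed dark steel V cradle, base plate 110 x 235 x 12 mm. Origin: centre of the base's underside, on the bench. y runs along the cradle to its end stop, z up. Two 90 deg V blocks, 18 mm wide, at y = -55 and +55 mm, 57 mm wide at the mouth, 80 mm high. A seated shaft lies along y with its axis at x = 0, 75 mm above the bench.
- stop_face (a point): Centre of the end stop's inner face (upright plate 55 mm wide, 90 mm high), on the line of a seated shaft's axis, at y = +100 mm of the cradle: with the collar's end against it the spindle's middle is over the cradle's origin.
- keeper_hinge (a point): Hinge of the keeper strap, at x = +36, y = -83, z = +95 mm of the cradle, on a post; its line is parallel to the cradle's y.
- keeper (a joint): Angle of the keeper (rad), a flat steel strap 62 mm long, 18 mm wide, 6 mm thick. 0: closed, level over the shaft, pointing to the cradle's -x, 3 mm above a seated shaft (it stops there); about 1.57: upright, open; more: leaning away to +x. It stays where it is left; 1 to 2 N at its end moves it.
- keeper_tip (a point): Free end of the keeper strap, middle of its thickness, 62 mm from the hinge line.
- pipe_ring: Bystander: short pipe ring, 56 mm across and 45 mm high, standing on end. Origin at its underside on the bench, in its middle.
- can: Bystander: can, 60 mm across and 110 mm high. Origin at its underside on the bench, in its middle.
- dish: Bystander: shallow steel dish, 130 mm across, 45 mm high. Origin at its underside on the bench, in its middle.
- offcut: Bystander: pale wooden offcut, 70 x 130 x 45 mm. Origin at its underside on the bench, in its middle.
- angle_iron: Bystander: piece of angle iron, 40 x 150 mm, 40 mm high. Origin at its underside on the bench, in its middle.
- flange: Bystander: stepped steel flange, 90 mm across, 44 mm high. Origin at its underside on the bench, in its middle.
Not all that is in view belongs to the job. There is more than one size of the part that bears spindle_mid; the job needs the smaller.

How it is judged:
On the way, in this order (a step that is already met when the one before it is completed fails the run):
1. the spindle is out of the clips: its middle at least 50 mm from where it was clipped (distance of spindle_mid from where it was at the start of the episode above 0.05 m), for 0.1 s.
2. the spindle lies in both Vs with its collar against the end stop and is let go, the keeper still open (x of spindle_mid in the frame of cradle between -0.004 and 0.004 m and z of spindle_mid in the frame of cradle between 0.07 and 0.0795 m and distance between collar_end and stop_face below 0.01 m and y of spindle_mid in the frame of cradle between -0.006 and 0.004 m and angle between the y axis of spindle_mid and the y axis of cradle, either way round below 0.06 rad and contact force between the fingers and spindle below 0.1 N and value of joint keeper above 0.9 rad), for 0.2 s.
At the end, for the whole second after the job is handed in: The spindle lies at rest in both Vs of the cradle (axis within 4 mm sideways, 5 mm in height and 0.06 rad of the cradle's line), its collar within 6 mm of the end stop, not held, and the keeper is down over it (within 0.10 rad of closed) (x of spindle_mid in the frame of cradle between -0.004 and 0.004 m and z of spindle_mid in the frame of cradle between 0.07 and 0.0795 m and distance between collar_end and stop_face below 0.01 m and y of spindle_mid in the frame of cradle between -0.006 and 0.004 m and angle between the y axis of spindle_mid and the y axis of cradle, either way round below 0.06 rad and contact force between the fingers and spindle below 0.1 N and value of joint keeper below 0.1 rad and linear speed of spindle below 0.02 m/s); the robot touches nothing.
It fails at once if the spindle is wrenched against the clips: it presses on the rack with over 50 N (contact force between spindle and rack above 50 N).
It fails at once if the spindle is dropped or flung: it moves faster than 0.6 m/s while no finger touches it (linear speed of spindle above 0.6 m/s and contact force between the fingers and spindle below 0.1 N).
It fails at once if any of the loose bystanders is moved by more than 40 mm (distance of any of pipe_ring, can, dish, offcut, angle_iron, flange from where it was at the start of the episode above 0.04 m).
It also fails if it takes over 67 s, if anything falls off the work surface, if the arm or the gripper's body presses on something with over 40 N, if the wrist force passes 120 N, or if a joint passes its speed limit or range.

## Working session

There is one attempt and no reset: what is moved stays moved. The work goes in short steps, Python scripts to look and compute and a shell command to move; the robot and the scene stay as the last step left them, time stands still between calls to the robot, and variables do not carry over. Pictures are saved under pics/ and viewed, at most 10 in all, crops included, and the job is handed in when it is done.

```bash
mkdir -p pics; ls
python3 - <<'E'
from station import manip
import cv2
for n in("side","top"):
    im=manip.snapshot(n); cv2.imwrite(f"pics/{n}0.png",im[:,:,::-1])
    print(n,manip.get_calibration(n))
print(manip.sense())
E
```

```text
pics
side {'K': array([[438.2392257 ,   0.        , 256.99224763],
       [  0.        , 438.2392257 , 189.5424608 ],
       [  0.        ,   0.        ,   1.        ]]), 'k1': -0.06334205684592514, 'rvec': array([ 2.17390554, -0.05162232,  0.03408898]), 'tvec': array([-0.46270263,  0.12546745,  1.52842593])}
top {'K': array([[360.29429306,   0.        , 250.05682162],
       [  0.        , 360.29429306, 189.91926388],
       [  0.        ,   0.        ,   1.        ]]), 'k1': -0.02783697855293908, 'rvec': array([ 2.2013125 , -2.15683292,  0.0648517 ]), 'tvec': array([-0.00679078,  0.48490658,  1.48889244])}
{'t': 0.1, 'q': array([ 1.03048611e+00,  5.28402631e-01,  1.43377528e+00, -2.83295867e-06,
        1.18139024e+00, -1.78474589e-01]), 'qd': array([-0.00216249, -0.00046545, -0.00334593,  0.00137876, -0.00062143,
       -0.00117651]), 'tau': array([ 1.36483877e-04, -4.43303633e+01, -1.78585607e+01, -2.69585444e-04,
        3.83960840e-03,  9.11924786e-06]), 'tcp_pos': array([0.22086762, 0.58398691, 0.23041303]), 'tool_rot': array([ 1.79931865e-01,  9.83678580e-01, -9.25105485e-04, -3.46171457e-04]), 'force': array([-0.2365191 , -0.19843564, -0.73424897]), 'ft_torque': array([-0.00640083,  0.03140691,  0.01037397]), 'gripper_force': 0.0, 'finger_gap': 0.9972943638585529}
```

View pics/side0.png

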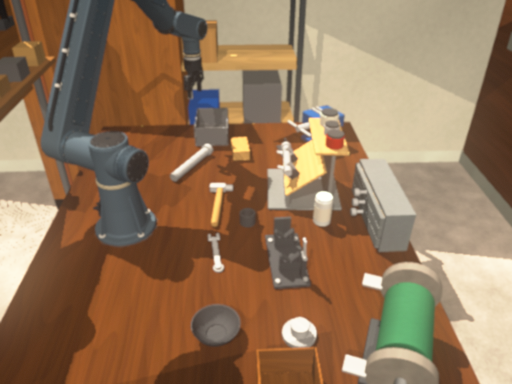

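View pics/top0.png

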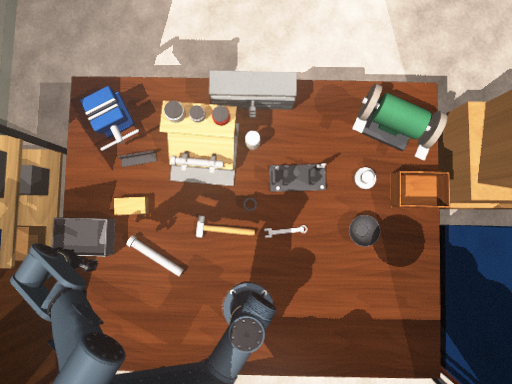

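The two candidates for the spindle are the one in the rack clips, top px (200,162), and the loose rod on the bench, top px (155,255). The rack one fits ("the only thing in the clips", with the smaller length), and the enlarged crop should confirm it. In the top view up is +x and left is +y. The cradle is at (298,177).

```bash
cat > h.py <<'E'
import numpy as np, cv2
from station import manip
from scipy.spatial.transform import Rotation as R
C={n:manip.get_calibration(n) for n in("side","top")}
def ray(n,u,v):
    c=C[n];K=c["K"];d=np.array([(u-K[0,2])/K[0,0],(v-K[1,2])/K[1,1]]);s=d.copy()
    for _ in range(20): s=d/(1+c["k1"]*(s@s))
    M=cv2.Rodrigues(c["rvec"])[0]; return -M.T@c["tvec"], M.T@np.r_[s,1]
def onz(n,u,v,z):
    o,d=ray(n,u,v); return o+d*(z-o[2])/d[2]
def tri(a,b):
    (o,d),(p,e)=ray("top",*a),ray("side",*b)
    t=np.linalg.lstsq(np.c_[d,-e],p-o,rcond=None)[0]
    A,B=o+d*t[0],p+e*t[1]; return (A+B)/2,np.linalg.norm(A-B)*1e3
def proj(n,P):
    c=C[n];M=cv2.Rodrigues(c["rvec"])[0];X=M@np.asarray(P,float)+c["tvec"];s=X[:2]/X[2]
    s=s*(1+c["k1"]*(s@s));return s*c["K"][0,0]+c["K"][:2,2]
def crop(n,x,y,w,h,f,name,im=None):
    im=manip.snapshot(n) if im is None else im
    o=cv2.resize(im[y:y+h,x:x+w],None,fx=f,fy=f,interpolation=cv2.INTER_CUBIC)
    return o
E
python3 - <<'E'
from h import *
t=cv2.imread("pics/top0.png");s=cv2.imread("pics/side0.png")
a=crop("top",155,140,180,65,4.4,"",t); b=crop("side",255,125,100,165,3,"",s)
c=cv2.resize(t[140:205,155:335],(792,286),interpolation=cv2.INTER_CUBIC)
d=cv2.resize(s[130:220,260:345],(378,300)[0:2],interpolation=cv2.INTER_CUBIC) 
e=cv2.resize(s[210:300,255:340],(378,300),interpolation=cv2.INTER_CUBIC)
cv2.imwrite("pics/crop1.png",np.vstack([c,np.hstack([d,e,np.zeros((300,36,3),np.uint8)])]))
for q in[(127,236),(184,275)]: print(onz("top",*q,.02))
E
```

```text
[0.28204618 0.51172072 0.02      ]
[0.12776447 0.26801425 0.02      ]
```

View pics/crop1.png

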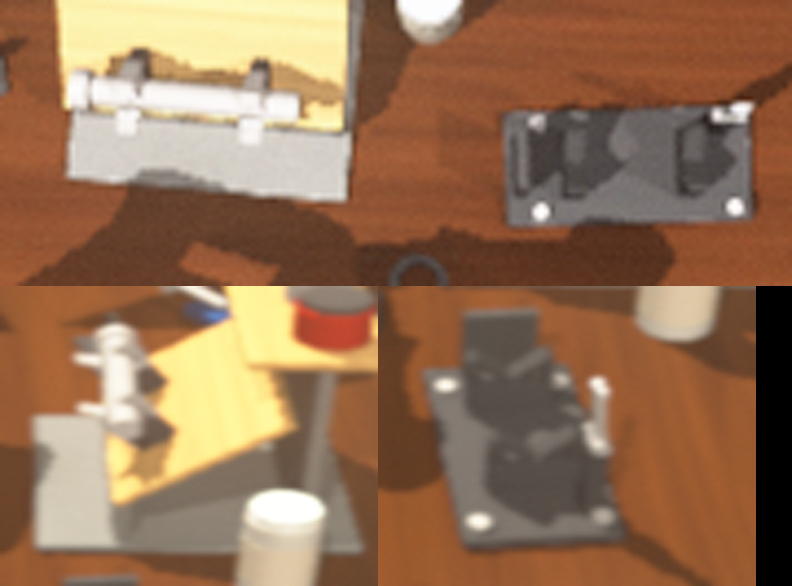

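The crop confirms it: the clipped spindle has its collar at the left (+y) end, top px about (172,160), and a plain end at (223,164). The loose rod is about 290 mm long, so it is the larger part. The cradle's stop is at its left (+y) end and the keeper is upright at the right, on the +x side. Now I'll measure.

Run:
```python
from h import *
t=cv2.imread("pics/top0.png");s=cv2.imread("pics/side0.png")
# spindle: bright low-sat
def mask(im,x0,y0,x1,y1,f):
    h=cv2.cvtColor(im,cv2.COLOR_BGR2HSV).astype(int);m=np.zeros(im.shape[:2],np.uint8)
    m[y0:y1,x0:x1]=f(h)[y0:y1,x0:x1];n,l,st,_=cv2.connectedComponentsWithStats(m)
    return (l==1+np.argmax(st[1:,4])).astype(np.uint8)
hs=cv2.cvtColor(t,cv2.COLOR_BGR2HSV).astype(int)
for u in (176,180,190,195,200,205,210,217,220):
    w=np.clip(hs[150:172,u,2]-150,0,None)*(hs[150:172,u,1]<50); print(u,hs[152:172,u,2],hs[152:172,u,1])
for v in (159,160,161): print("colL",v,hs[v,165:180,2],hs[v,165:180,1])
for v in (163,164): print("endR",v,hs[v,214:232,2],hs[v,214:232,1])
m=mask(t,255,150,345,205,lambda h:((h[...,1]<90)&(h[...,2]<150)))
c=max(cv2.findContours(m,0,1)[0],key=cv2.contourArea);r=cv2.minAreaRect(c);print(r,m.sum())
B=np.array([onz("top",*p,.012) for p in cv2.boxPoints(r)]);print(B,np.linalg.norm(np.diff(B,axis=0),axis=1),B.mean(0))
# guesses by hand
A=tri((171.5,160),(286.3,142.6));Bb=tri((223.2,163.9),(287.4,171.7));print(A,Bb,np.linalg.norm(A[0]-Bb[0]))
for p in((170.5,159.9),(223.3,164)): print(onz("top",*p,.135))
```

```text
176 [252 252 252 246 206 182 234 250 252 251 244 217 184 172 192 218 217 215
 215 214] [ 72  83  96 102 108  43  11   5   3   5   7  34  85  62  23  18  18  17
  13  17]
180 [236 169 166 169 152 167 217 239 244 248 247 234 231 202 189 220 217 216
 216 214] [107 128 132 128 124  53  20  10   7   5   7  12  52  76  23  17  18  15
  14  15]
190 [198 204 204 201 190 159 188 233 248 251 251 247 231 233 207 191 218 216
 216 217] [129 125 125 126 123 120  41  15   7   4   5   7  22  69  83  20  15  17
  15  16]
195 [253 248 227 201 203 188 172 218 242 249 251 249 238 234 191 172 210 217
 215 214] [ 80  95 115 126 124 128  71  23   8   5   4   5  11  48  79  25  17  15
  18  17]
200 [253 253 253 240 191 179 157 191 236 248 251 251 245 230 211 186 197 218
 218 214] [ 80  76  77 105 128 125 112  35  14   7   5   5   7  32  83  67  18  18
  18  15]
205 [253 253 253 233 165 166 167 180 220 245 251 252 249 236 241 212 184 217
 216 214] [ 79  80  79 109 127 129 125  60  20   8   6   4   5  10  45  79  22  18
  15  15]
210 [253 251 250 251 231 167 172 170 192 238 248 249 246 240 207 240 247 243
 24
[... 1018 characters left out ...]
2 252 251 234 162 225 249 253 250 244 244 244 249] [ 13  12   3   3   3   3   3   3  12 104 121 100  90  99 109 110 109  98]
((297.1796875, 177.46725463867188), (26.378713607788086, 55.97840881347656), 88.40885925292969) 1395
[[ 0.59192915 -0.07377104  0.012     ]
 [ 0.60317767 -0.30934637  0.012     ]
 [ 0.4918417  -0.31303513  0.012     ]
 [ 0.48061991 -0.07873251  0.012     ]] [0.23584373 0.11139705 0.2345712 ] [ 0.54189211 -0.19372126  0.012     ]
(array([0.58934226, 0.30668021, 0.14757226]), np.float64(8.155141763685817)) (array([0.57586235, 0.10748607, 0.13860534]), np.float64(1.5880705961842787)) 0.19985099037152307
[0.58744971 0.3136496  0.135     ]
[0.57519347 0.10743818 0.135     ]
```

Run:
```python
from h import *
s=cv2.imread("pics/side0.png");t=cv2.imread("pics/top0.png")
a=onz("top",169.7,158.9,.135);b=onz("top",222.4,164.5,.135);print(a,b,np.linalg.norm(a-b))
m=(a+b)/2;psi=np.arctan2(-(a-b)[0],(a-b)[1]);y=np.r_[-np.sin(psi),np.cos(psi),0];x=np.r_[np.cos(psi),np.sin(psi),0];print("mid",m,"psi",psi)
up=.796*x+np.r_[0,0,.605];out=-.605*x+np.r_[0,0,.796];print("up",up,"out",out)
seat=onz("top",199,162,.135);print("clipmid",seat)
K=np.array([.5419,-.1937,0]);p2=.048;ky=np.r_[-np.sin(p2),np.cos(p2),0];kx=np.r_[np.cos(p2),np.sin(p2),0]
pts=[(m+.1*y,(0,0,255)),(m-.1*y,(0,0,255)),(m,(0,0,255)),(seat+.055*y,(255,0,0)),(seat-.055*y,(255,0,0)),
 (K+.1*ky+[0,0,.09],(0,255,0)),(K+.055*ky+[0,0,.08],(0,255,0)),(K-.055*ky+[0,0,.08],(0,255,0)),(K+.036*kx-.083*ky+[0,0,.095],(255,255,0))]
pts+=[(K+i*.055*kx+j*.1175*ky+[0,0,.012],(0,255,255)) for i in(-1,1) for j in(-1,1)]
def draw(im,n,x0,y0,w,h,f):
    o=cv2.resize(im[y0:y0+h,x0:x0+w],None,fx=f,fy=f,interpolation=cv2.INTER_CUBIC)
    for P,c in pts:
        q=(proj(n,P)-[x0,y0]+.5)*f; cv2.circle(o,tuple(int(v) for v in q),3,c,1)
    return o
A=draw(t,"top",155,145,180,60,4);B=draw(s,"side",260,130,90,80,4);D=draw(s,"side",260,210,90,80,4)
cv2.imwrite("pics/ov.png",np.vstack([A,np.hstack([B,D])]))
g=cv2.cvtColor(s,cv2.COLOR_BGR2HSV)
for n,P in(("a",m+.1*y),("b",m-.1*y),("m",m)): print(n,proj("side",P))
```

```text
[0.59131951 0.31692858 0.135     ] [0.57317386 0.11087976 0.135     ] 0.2068462730605519
mid [0.58224668 0.21390417 0.135     ] psi -0.08783817937575351
up [ 0.79293119 -0.06982931  0.605     ] out [-0.60266755  0.05307379  0.796     ]
clipmid [0.58124951 0.20213306 0.135     ]
a [285.38087111 144.68465064]
b [286.26903975 171.57838236]
m [285.80445704 157.4567214 ]
```

View pics/ov.png

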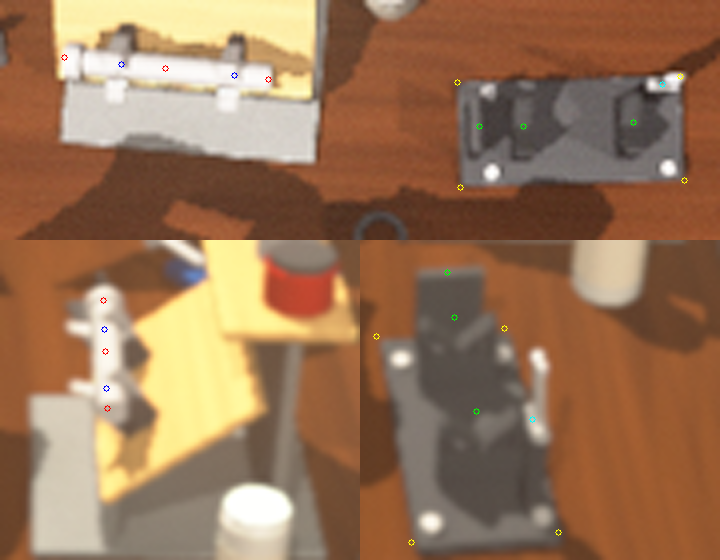

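The overlay agrees with the top view to about 1 px, and the side view shows a consistent offset of about 1.7 px. The spindle's middle is near (0.582, 0.214, 0.135), the rack yaw is -5.0°, the cradle is at (0.542, -0.194) and its yaw is +2.7°. First I'll move to a standoff.

```bash
python3 -m handwheel '[[28,-36,6,0,0,-7.4,1],[28,-36,6,0,0,-7.4,1],[28,-36,6,0,0,-7.4,1],[28,-36,6,0,0,-7.4,1],[28,-36,6,0,0,-7.4,1],[28,-36,6,0,0,-7.4,1],[28,-36,6,0,0,-7.4,1],[28,-36,6,0,0,-7.4,1],[28,-36,6,0,0,-7.4,1],[28,-36,6,0,0,-7.4,1]]' 30
cat >> h.py <<'E'
def goto(P,y,z):
    "shift mm and rotvec deg from the present pose to TCP P, tool y, tool z"
    st=manip.sense();y=np.array(y,float);z=np.array(z,float);z/=np.linalg.norm(z);y-=z*(y@z);y/=np.linalg.norm(y)
    T=R.from_matrix(np.c_[np.cross(y,z),y,z]);r=(T*R.from_quat(st["tool_rot"]).inv()).as_rotvec(degrees=True)
    print("t",round(st["t"],2),"tcp",st["tcp_pos"].round(4),"F",st["force"].round(1),"gap",round(st["finger_gap"],3),"gf",round(st["gripper_force"],1))
    print("shift",((np.array(P)-st["tcp_pos"])*1e3).round(1),"rot",r.round(2)); return r
UP=np.array([.7929,-.0698,.605]);OUT=np.array([-.6027,.0531,.796])
E
python3 -c "
from h import *
G=np.array([.5817,.208,.135]); goto(G-.024*OUT+.12*OUT,UP,-OUT)"
```

```text
t: 1.35
tcp_pos: [0.5016, 0.2232, 0.2911]
tool_rot: [0.737, 0.676, -0.0, -0.0]
force: [0.6, 0.2, 0.7]
finger_gap: 1.002
gripper_force: 0.0
t 1.35 tcp [0.5016 0.2232 0.2911] F [0.6 0.2 0.7] gap 1.002 gf 0.0
shift [ 22.2 -10.1 -79.7] rot [ -3.25 -37.15  -0.04]
```

```bash
python3 -m handwheel '[[0,-1,0,-0.4,-4.64,0,1],[0,-1,0,-0.4,-4.64,0,1],[2,-1,-8,-0.4,-4.64,0,1],[3,-1,-12,-0.4,-4.64,0,1],[3,-1,-12,-0.4,-4.64,0,1],[4,-1,-12,-0.4,-4.64,0,1],[4,-1,-12,-0.4,-4.64,0,1],[4,-1,-12,-0.45,-4.67,0,1],[2,-2,-12,0,0,0,1],[0,0,0,0,0,0,1]]'
python3 - <<'E'
from h import *
G=np.array([.5817,.208,.135]); goto(G-.024*OUT,UP,-OUT)
t=manip.snapshot("top")[:,:,::-1];s=manip.snapshot("side")[:,:,::-1]
P=manip.sense()["tcp_pos"]
o=[]
for im,n,x0,y0,w,h in((t,"top",150,120,100,80),(s,"side",240,80,100,110)):
    c=cv2.resize(im[y0:y0+h,x0:x0+w],None,fx=4,fy=4,interpolation=cv2.INTER_CUBIC);q=(proj(n,P)-[x0,y0]+.5)*4;print(n,proj(n,P))
    cv2.circle(c,tuple(int(v) for v in q),3,(0,0,255),1);o.append(cv2.copyMakeBorder(c,0,440-c.shape[0],0,0,0))
cv2.imwrite("pics/pre.png",np.hstack(o))
E
```

```text
t: 2.6
tcp_pos: [0.5223, 0.2113, 0.2152]
tool_rot: [0.702, 0.643, 0.202, 0.23]
force: [0.8, 0.0, 0.2]
finger_gap: 0.996
gripper_force: 0.0
t 2.6 tcp [0.5223 0.2113 0.2152] F [0.8 0.  0.2] gap 0.996 gf 0.0
shift [ 73.9  -4.6 -99.3] rot [ 0.53 -1.66  0.19]
top [192.47254019 174.42582778]
side [270.71956228 138.84602507]
```

View pics/pre.png

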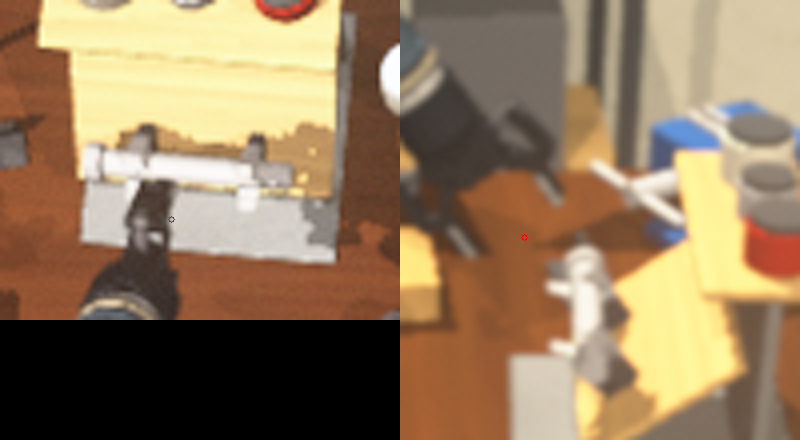

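The side view shows the finger tips at crop (560,203) and (475,255), straddling the TCP dot as expected. In the top view the fingers look left of the dot, so I'll compare that with the projected finger tips.

Run:
```python
from h import *
st=manip.sense();M=R.from_quat(st["tool_rot"]).as_matrix();P=st["tcp_pos"];print(M.round(3))
f=lambda n,p,x0,y0:((proj(n,p)-[x0,y0]+.5)*4).round()
for k,d in(("up tip",[0,.05,-.013]),("dn tip",[0,-.05,-.013]),("body",[0,0,-.1]),("up knuckle",[0,.05,-.06])):
    p=P+M@d;print(k,p.round(3),f("top",p,150,120),f("side",p,240,80)-[-400,0])
```

```text
[[ 0.091  0.808  0.581]
 [ 0.996 -0.068 -0.062]
 [-0.01   0.585 -0.811]]
up tip [0.556 0.209 0.256] [168. 178.] [562. 199.]
dn tip [0.475 0.216 0.198] [169. 274.] [472. 254.]
body [0.465 0.218 0.298] [146. 276.] [461. 155.]
up knuckle [0.529 0.212 0.294] [156. 203.] [533. 160.]
```

```bash
python3 -m handwheel '[[0,0,0,0,0,0,1],[8,-0.5,-11,0.1,-0.3,0,1],[8,-0.5,-11,0.1,-0.3,0,1],[8,-0.5,-11,0.1,-0.3,0,1],[8,-0.5,-11,0.1,-0.3,0,1],[8,-0.5,-11,0.1,-0.3,0,1],[8,-0.5,-11,0,-0.1,0.2,1],[4,0,-5,0,0,0,1],[0,0,0,0,0,0,1],[0,0,0,0,0,0,1]]'
python3 - <<'E'
from h import *
G=np.array([.5817,.208,.135]); goto(G-.024*OUT,UP,-OUT)
E
```

```text
t: 3.95
tcp_pos: [0.5785, 0.2117, 0.1533]
tool_rot: [0.701, 0.641, 0.211, 0.232]
force: [-0.5, 0.1, 0.4]
finger_gap: 0.994
gripper_force: 0.0
t 3.95 tcp [0.5785 0.2117 0.1533] F [-0.5  0.1  0.4] gap 0.994 gf 0.0
shift [ 17.6  -4.9 -37.4] rot [ 0.07 -0.74  0.12]
```

```bash
python3 -m handwheel '[[3,-1,-6,0,-0.2,0,1],[3,-1,-6,0,-0.2,0,1],[3,-1,-6,0,-0.2,0,1],[3,-1,-6,0,-0.1,0,1],[3,-0.5,-6,0,0,0,1],[2,-0.5,-5,0,0,0,1],[0,0,0,0,0,0,1],[0,0,0,0,0,0,1],[0,0,0,0,0,0,1],[0,0,0,0,0,0,1]]'
python3 - <<'E'
from h import *
G=np.array([.5817,.208,.135]); goto(G-.024*OUT,UP,-OUT)
t=manip.snapshot("top")[:,:,::-1];s=manip.snapshot("side")[:,:,::-1]
P=manip.sense()["tcp_pos"];M=R.from_quat(manip.sense()["tool_rot"]).as_matrix()
o=[]
for im,n,x0,y0,w,h in((t,"top",150,120,100,80),(s,"side",240,80,100,110)):
    c=cv2.resize(im[y0:y0+h,x0:x0+w],None,fx=4,fy=4,interpolation=cv2.INTER_CUBIC)
    for d in([0,0,0],[0,.05,-.013],[0,-.05,-.013]):
        q=(proj(n,P+M@d)-[x0,y0]+.5)*4;cv2.circle(c,tuple(int(v) for v in q),3,(0,0,255),1)
    o.append(cv2.copyMakeBorder(c,0,440-c.shape[0],0,0,0))
cv2.imwrite("pics/at.png",np.hstack(o))
E
```

```text
t: 5.2
tcp_pos: [0.6025, 0.2116, 0.1306]
tool_rot: [0.703, 0.641, 0.205, 0.23]
force: [0.5, 0.2, -0.8]
finger_gap: 1.0
gripper_force: 0.0
t 5.2 tcp [0.6025 0.2116 0.1306] F [ 0.5  0.2 -0.8] gap 1.0 gf 0.0
shift [ -6.3  -4.9 -14.7] rot [ 0.23 -1.4   0.34]
```

View pics/at.png

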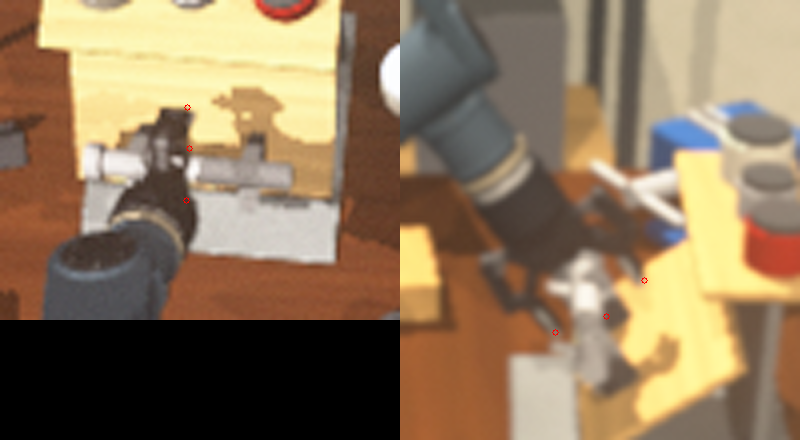

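```bash
python3 -c "
from h import *
s=manip.sense();print(s['q'].round(3),s['qd'].round(3),s['tau'].round(1),s['ft_torque'].round(2))"
```

```text
[ 0.261  0.612  1.905 -1.43   0.212  1.715] [-0.001  0.002 -0.001 -0.001 -0.    -0.   ] [  0.  -39.6  -9.5  -0.4   0.3  -0. ] [0.04 0.33 0.01]
```

The stall has a clear cause. Joint 4 sits at its -1.43 limit, because the forearm is nearly in line with the tool at a 37° tilt. The shaft is round, so I'll use about 27° of tilt, which takes the wrist off the limit and still clears the shelf.

```bash
python3 -m handwheel '[[-2,-1,0,0.1,1,0,1],[-2,-1,0,0.1,1,0,1],[-2,-1,-1,0.1,1,0,1],[-2,-1,-2,0.1,1,0,1],[-2,-1,-2,0.1,1,0,1],[0,-1,-2,0.1,1,0,1],[0,-0.5,-3,0.1,1,0,1],[0,0,-3,0.1,1,0,1],[0,0,0,0,0,0,1],[0,0,0,0,0,0,1]]'
cat >> h.py <<'E'
X=np.array([.9962,-.0877,0])
def tilt(d): s,c=np.sin(np.radians(d)),np.cos(np.radians(d)); return c*X+[0,0,s],-s*X+[0,0,c]
E
python3 - <<'E'
from h import *
G=np.array([.5816,.206,.135]);u,o=tilt(27);goto(G-.024*o,u,-o);s=manip.sense();print(s["q"].round(3))
d=s["tcp_pos"]-G;print("up",d@UP,"out",d@OUT)
E
```

```text
t: 6.55
tcp_pos: [0.5925, 0.2051, 0.1174]
tool_rot: [0.717, 0.654, 0.16, 0.18]
force: [-0.4, 0.4, 0.0]
finger_gap: 0.998
gripper_force: 0.0
t 6.55 tcp [0.5925 0.2051 0.1174] F [-0.4  0.4  0. ] gap 0.998 gf 0.0
shift [ 0.  -0.  -3.8] rot [0.39 0.78 0.29]
[ 0.228  0.609  1.856 -0.626  0.262  0.893]
up -0.0019548045397512212 out -0.020574247674369224
```

```bash
python3 -m handwheel '[[0,0,-2,0.2,0.4,0.2,1],[0,0,-2,0.2,0.4,0.1,1],[0,0,0,0,0,0,1],[0,0,0,0,0,0,0.6],[0,0,0,0,0,0,0.4],[0,0,0,0,0,0,0.3],[0,0,0,0,0,0,0.2],[0,0,0,0,0,0,0.1],[0,0,0,0,0,0,0.1],[0,0,0,0,0,0,0.1]]' 25
python3 - <<'E'
from h import *
G=np.array([.5816,.206,.135]);u,o=tilt(27);goto(G-.024*o,u,-o);s=manip.sense();print(s["q"].round(3),s["ft_torque"].round(2))
E
```

```text
t: 7.8
tcp_pos: [0.5935, 0.2053, 0.1141]
tool_rot: [0.717, 0.657, 0.159, 0.172]
force: [1.4, -0.7, 4.1]
finger_gap: 0.322
gripper_force: 24.9
t 7.8 tcp [0.5935 0.2053 0.1141] F [ 1.4 -0.7  4.1] gap 0.322 gf 24.9
shift [-1.1 -0.2 -0.5] rot [-0.05  0.1  -0.03]
[ 0.221  0.614  1.85  -0.559  0.262  0.82 ] [-0.2  -0.41  0.09]
```

The gap is 27.4 mm, so the grip is on the 28 mm shaft, and the forces are small. I'll firm up the grip and do the first half of the roll, watching the force.

```bash
python3 -m handwheel '[[0,0,0,0,0,0,0.1],[0,0,0,0,0,0,0.1],[-1.5,0.1,-0.8,0,0,0,0.1],[-1.5,0.1,-0.8,0,0,0,0.1],[-2,0.2,-0.6,0,0,0,0.1],[-2,0.2,-0.6,0,0,0,0.1],[-2,0.2,0.2,0,0,0,0.1],[-2,0.2,0.2,0,0,0,0.1],[0,0,0,0,0,0,0.1],[0,0,0,0,0,0,0.1]]' 70
python3 - <<'E'
from h import *
s=manip.sense();d=(s["tcp_pos"]-[.5935,.2053,.1141])*1e3
print("up",d@UP,"out",d@OUT,"F up",s["force"]@UP,"F out",s["force"]@OUT,s["q"].round(3),s["finger_gap"],s["gripper_force"])
E
```

```text
t: 9.05
tcp_pos: [0.5854, 0.2067, 0.1116]
tool_rot: [0.717, 0.656, 0.16, 0.173]
force: [11.4, -0.5, -4.3]
finger_gap: 0.312
gripper_force: 69.7
up -8.063170853770899 out 2.9811037534519285 F up 6.461178173922097 F out -10.286311308538304 [ 0.227  0.613  1.871 -0.614  0.243  0.883] 0.3122762776085828 69.74682211875916
```

```bash
python3 -m handwheel '[[-1.7,0.1,-0.4,0,0,0,0.1],[-1.7,0.1,-0.4,0,0,0,0.1],[-1.8,0.2,0.2,0,0,0,0.1],[-1.8,0.2,0.2,0,0,0,0.1],[-2,0.2,1,0,0,0,0.1],[-2,0.2,1,0,0,0,0.1],[-1.9,0.2,1.7,0,0,0,0.1],[-1.9,0.2,1.7,0,0,0,0.1],[0,0,0,0,0,0,0.1],[0,0,0,0,0,0,0.1]]' 70
python3 - <<'E'
from h import *
s=manip.sense();d=(s["tcp_pos"]-[.5935,.2053,.1141])*1e3
print("up",d@UP,"out",d@OUT,"F up",s["force"]@UP,"F out",s["force"]@OUT,s["q"].round(3),s["finger_gap"],s["gripper_force"])
E
```

```text
t: 10.3
tcp_pos: [0.571, 0.2087, 0.1181]
tool_rot: [0.716, 0.656, 0.162, 0.173]
force: [8.2, -0.8, 2.6]
finger_gap: 0.303
gripper_force: 70.9
up -15.661156014226638 out 16.93186778592799 F up 8.120762617736695 F out -2.9600313799492457 [ 0.237  0.591  1.9   -0.649  0.239  0.926] 0.3033025143470345 70.85551142692566
```

It is past the lip with low forces. Now straight outward, then up.

```bash
python3 -m handwheel '[[-3,0.3,4,0,0,0,0.1],[-3,0.3,4,0,0,0,0.1],[-4,0.4,5,0,0,0,0.1],[-4,0.4,5,0,0,0,0.1],[-6,0.5,8,0,0,0,0.1],[-8,0.7,10,0,0,0,0.1],[-8,0.7,10,0,0,0,0.1],[-8,0,15,0,0,0,0.1],[-6,0,10,0,0,0,0.1],[0,0,0,0,0,0,0.1]]' 70
python3 - <<'E'
from h import *
s=manip.sense();d=(s["tcp_pos"]-[.5935,.2053,.1141])*1e3
print("up",d@UP,"out",d@OUT,s["q"].round(3),s["ft_torque"].round(2))
t=manip.snapshot("top")[:,:,::-1];s=manip.snapshot("side")[:,:,::-1]
cv2.imwrite("pics/out.png",np.hstack([cv2.resize(t[100:200,140:240],(400,400),interpolation=cv2.INTER_CUBIC),cv2.resize(s[80:180,220:320],(400,400),interpolation=cv2.INTER_CUBIC)]))
E
```

```text
t: 11.55
tcp_pos: [0.5165, 0.211, 0.1881]
tool_rot: [0.717, 0.657, 0.158, 0.172]
force: [-0.8, -0.2, -4.4]
finger_gap: 0.305
gripper_force: 70.5
up -16.711331338943207 out 105.60882891092332 [ 0.274  0.414  1.956 -0.469  0.362  0.767] [0.06 0.49 0.04]
```

View pics/out.png

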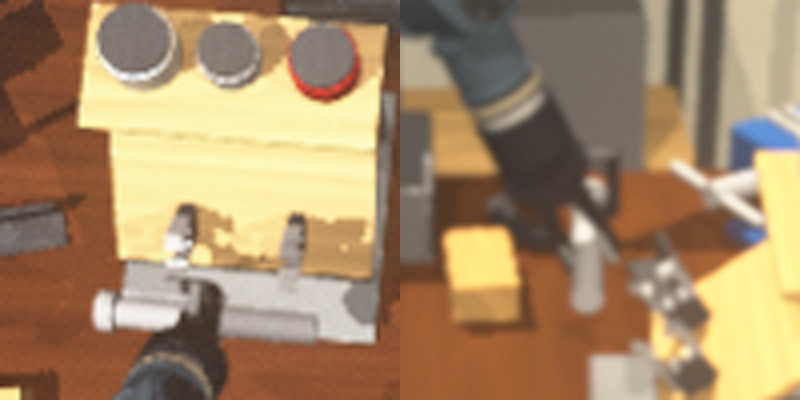

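The spindle is out and held square: top crop collar end (93,308), plain end (318,330). Carried weight is about 0.4 kg. Next I'll work out where its middle is relative to the tool and plan the carry.

```bash
cat >> h.py <<'E'
p2=.048;KX=np.array([np.cos(p2),np.sin(p2),0]);KY=np.array([-np.sin(p2),np.cos(p2),0]);KO=np.array([.5419,-.1937,0])
E
python3 - <<'E'
from h import *
s=manip.sense();M=R.from_quat(s["tool_rot"]).as_matrix();ax=s["tcp_pos"]-.0235*M[:,2]
a=onz("top",162.9,176.6,ax[2]);b=onz("top",219,182.1,ax[2]);m=(a+b)/2
Y=np.array([.0877,.9962,0]);print("axis at grip",ax,"mid",m,"len",np.linalg.norm(a-b),"mid-grip along y",(m-ax)@Y, "tool x.Y",M[:,0]@Y)
g=goto(KO-.025*KY+[0,0,.23],KX,[0,0,-1])
E
```

```text
axis at grip [0.50611735 0.21169857 0.20804448] mid [0.50584296 0.2184696  0.20804448] len 0.20774032808766216 mid-grip along y 0.0067212434437712255 tool x.Y 1.000052815252641
t 11.65 tcp [0.5167 0.2108 0.1871] F [ 0.7  0.8 -4.6] gap 0.307 gf 70.5
shift [  26.4 -429.4   42.9] rot [ 0.52 27.    7.64]
```

```bash
python3 -m handwheel '[[0,-10,6,0,1,0,0.1],[1,-20,6,0,3,0.8,0.1],[1,-32,6,0,3,0.8,0.1],[2,-32,6,0,3,0.8,0.1],[2,-32,6,0,3,0.8,0.1],[3,-32,6,0,3,0.8,0.1],[3,-32,4,0,3,0.8,0.1],[3,-32,2,0,3,0.8,0.1],[3,-32,0,0,3,0.8,0.1],[3,-32,0,0,2,0.8,0.1]]' 80
python3 -m handwheel '[[3,-32,0,0,0,0.4,0.1],[2,-32,0,0,0,0,0.1],[2,-32,0,0,0,0,0.1],[0,-25,0,0,0,0,0.1],[0,-15,0,0,0,0,0.1],[0,-6,0,0,0,0,0.1],[0,0,0,0,0,0,0.1],[0,0,0,0,0,0,0.1],[0,0,0,0,0,0,0.1],[0,0,0,0,0,0,0.1]]'
python3 - <<'E'
from h import *
goto(KO-.025*KY+[0,0,.0515],KX,[0,0,-1]);print(manip.sense()["q"].round(2))
t=manip.snapshot("top")[:,:,::-1];s=manip.snapshot("side")[:,:,::-1]
cv2.imwrite("pics/car.png",np.hstack([cv2.resize(t[140:220,250:350],(400,320),interpolation=cv2.INTER_CUBIC),cv2.resize(s[190:290,230:330],(400,400),interpolation=cv2.INTER_CUBIC)[:320]]))
E
```

```text
t: 12.9
tcp_pos: [0.5385, -0.0769, 0.2283]
tool_rot: [0.692, 0.722, -0.005, 0.005]
force: [0.5, 0.2, -4.1]
finger_gap: 0.304
gripper_force: 78.9
t: 14.15
tcp_pos: [0.5448, -0.2167, 0.2291]
tool_rot: [0.689, 0.725, -0.004, 0.005]
force: [0.3, 0.2, -3.8]
finger_gap: 0.305
gripper_force: 79.0
t 14.15 tcp [ 0.5448 -0.2167  0.2291] F [ 0.3  0.2 -3.8] gap 0.305 gf 79.0
shift [  -1.7   -2.  -177.6] rot [ 0.71  0.05 -0.17]
[-0.56  0.48  1.54 -0.01  1.12 -0.61]
```

View pics/car.png

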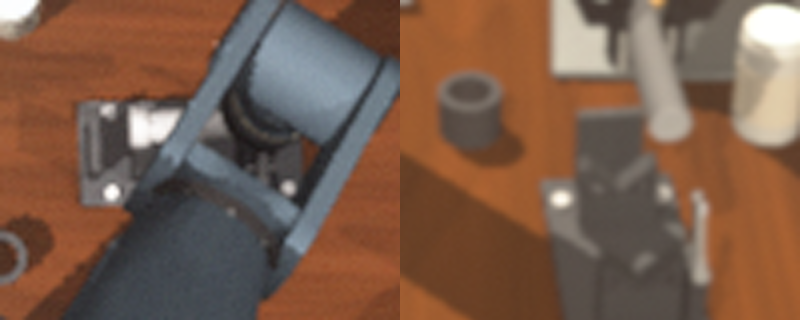

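Run:
```python
from h import *
s=manip.sense();ax=s["tcp_pos"]+[0,0,.0235];mid=ax+.007*KY
print("plain end pred",proj("side",mid-.1*KY),"seen 297.0,220.8; collar pred",proj("top",mid+.1*KY),onz("top",282,171,ax[2]))
print("cradle frame mid",(mid-KO)@KX,(mid-KO)@KY)
print("V notch near pred",proj("side",KO-.064*KY+[0,0,.056]),"seen ~290.8,255.8; stop top mid",proj("side",KO+.1*KY+[0,0,.09]),"top",proj("top",KO+.1*KY+[0,0,.09]))
```

```text
plain end pred [295.94251676 219.81751207] seen 297.0,220.8; collar pred [281.61044312 170.35699537] [ 0.53744671 -0.1114605   0.25260455]
cradle frame mid 0.0018248154009772588 -0.0163421978718435
V notch near pred [288.65889783 260.45132437] seen ~290.8,255.8; stop top mid [281.25554171 217.69499984] top [274.42632641 176.05402255]
```

```bash
python3 -m handwheel '[[0,0,-10,0.2,0,0,0.1],[0,0,-20,0.2,0,0,0.1],[0,0,-25,0.2,0,0,0.1],[0,0,-25,0,0,0,0.1],[0,0,-25,0,0,0,0.1],[0,0,-20,0,0,0,0.1],[0,0,-15,0,0,0,0.1],[0,0,-10,0,0,0,0.1],[0,0,0,0,0,0,0.1],[0,0,0,0,0,0,0.1]]'
python3 - <<'E'
from h import *
goto(KO-.025*KY+[0,0,.0515],KX,[0,0,-1])
t=manip.snapshot("top")[:,:,::-1];s=manip.snapshot("side")[:,:,::-1]
cv2.imwrite("pics/low.png",np.hstack([cv2.resize(t[140:220,250:350],(400,320),interpolation=cv2.INTER_CUBIC),cv2.resize(s[200:280,240:340],(400,320),interpolation=cv2.INTER_CUBIC)]))
E
```

```text
t: 15.5
tcp_pos: [0.5453, -0.2175, 0.0796]
tool_rot: [0.689, 0.725, -0.0, 0.002]
force: [0.1, -0.4, -3.3]
finger_gap: 0.306
gripper_force: 78.9
t 15.5 tcp [ 0.5453 -0.2175  0.0796] F [ 0.1 -0.4 -3.3] gap 0.306 gf 78.9
shift [ -2.2  -1.1 -28.1] rot [ 0.16  0.11 -0.13]
```

View pics/low.png

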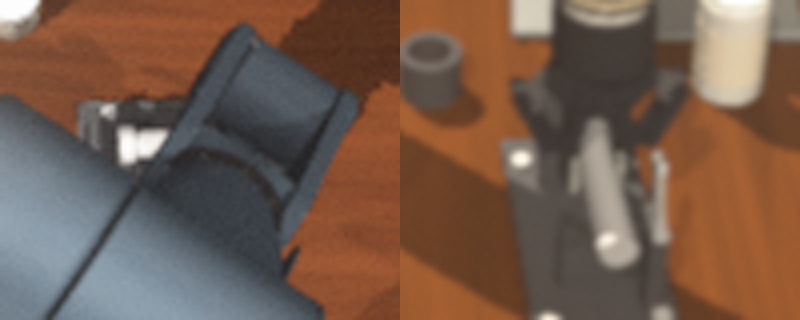

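The shaft hangs over the Vs: plain end at side crop (618,250), centred, collar short of the stop, keeper clear on the right. I'll lower it slowly.

```bash
python3 -m handwheel '[[0,0,-4,0,0,0,0.1],[0,0,-4,0,0,0,0.1],[0,0,-4,0,0,0,0.1],[0,0,-3,0,0,0,0.1],[0,0,-3,0,0,0,0.1],[0,0,-2,0,0,0,0.1],[0,0,-2,0,0,0,0.1],[0,0,-1,0,0,0,0.1],[0,0,0,0,0,0,0.1],[0,0,0,0,0,0,0.1]]'
```

```text
t: 16.85
tcp_pos: [0.5448, -0.2172, 0.0561]
tool_rot: [0.689, 0.725, -0.0, 0.001]
force: [0.1, -0.5, -4.6]
finger_gap: 0.308
gripper_force: 78.9
```

```bash
python3 -m handwheel '[[0,0,-1,0,0,0,0.1],[0,0,-1,0,0,0,0.1],[0,0,-1,0,0,0,0.1],[0,0,-1,0,0,0,0.1],[0,0,0,0,0,0,0.1],[0,0,0,0,0,0,0.1],[0,0,0,0,0,0,0.1],[0,0,0,0,0,0,0.1],[0,0,0,0,0,0,0.1],[0,0,0,0,0,0,0.1]]'
```

```text
t: 18.1
tcp_pos: [0.545, -0.2173, 0.0523]
tool_rot: [0.689, 0.725, -0.0, 0.001]
force: [1.3, 1.1, 2.5]
finger_gap: 0.305
gripper_force: 79.5
```

Contact (Fz went from -4.6 to +2.5) at the expected height, with little side force. Now I'll slide the collar toward the stop.

```bash
python3 -m handwheel '[[-0.1,2,0,0,0,0,0.1],[-0.1,2,0,0,0,0,0.1],[-0.1,2,0,0,0,0,0.1],[-0.1,2,0,0,0,0,0.1],[-0.1,2,0,0,0,0,0.1],[-0.1,1,0,0,0,0,0.1],[0,0,0,0,0,0,0.1],[0,0,0,0,0,0,0.1],[0,0,0,0,0,0,0.1],[0,0,0,0,0,0,0.1]]'
```

```text
t: 19.35
tcp_pos: [0.5451, -0.2073, 0.0523]
tool_rot: [0.689, 0.725, -0.0, 0.002]
force: [0.1, -5.7, 2.0]
finger_gap: 0.307
gripper_force: 79.3
```

```bash
python3 -m handwheel '[[0,1,0,0,0,0,0.1],[0,1,0,0,0,0,0.1],[0,1,0,0,0,0,0.1],[0,0,0,0,0,0,0.1],[0,0,0,0,0,0,0.1],[0,0,0,0,0,0,0.1],[0,0,0,0,0,0,0.1],[0,0,0,0,0,0,0.1],[0,0,0,0,0,0,0.1],[0,0,0,0,0,0,0.1]]'
```

```text
t: 20.6
tcp_pos: [0.5449, -0.2042, 0.0523]
tool_rot: [0.689, 0.725, -0.0, 0.002]
force: [-0.0, -4.2, 1.7]
finger_gap: 0.305
gripper_force: 79.3
```

```bash
python3 -m handwheel '[[0,1,0,0,0,0,0.1],[0,1,0,0,0,0,0.1],[0,0,0,0,0,0,0.1],[0,0,0,0,0,0,0.1],[0,0,0,0,0,0,0.1],[0,0,0,0,0,0,0.1],[0,0,0,0,0,0,0.1],[0,0,0,0,0,0,0.1],[0,0,0,0,0,0,0.1],[0,0,0,0,0,0,0.1]]'
```

```text
t: 21.85
tcp_pos: [0.5448, -0.2021, 0.0523]
tool_rot: [0.689, 0.725, -0.0, 0.002]
force: [-0.7, -5.1, 2.5]
finger_gap: 0.305
gripper_force: 79.3
```

```bash
python3 -m handwheel '[[0,1,0,0,0,0,0.1],[0,1,0,0,0,0,0.1],[0,0,0,0,0,0,0.1],[0,0,0,0,0,0,0.1],[0,0,0,0,0,0,0.1],[0,0,0,0,0,0,0.1],[0,0,0,0,0,0,0.1],[0,0,0,0,0,0,0.1],[0,0,0,0,0,0,0.1],[0,0,0,0,0,0,0.1]]'
```

```text
t: 23.1
tcp_pos: [0.5448, -0.2001, 0.0523]
tool_rot: [0.689, 0.725, -0.0, 0.002]
force: [-0.5, -5.2, 2.1]
finger_gap: 0.304
gripper_force: 79.3
```

```bash
python3 -m handwheel '[[0,1,0,0,0,0,0.1],[0,1,0,0,0,0,0.1],[0,1,0,0,0,0,0.1],[0,0,0,0,0,0,0.1],[0,0,0,0,0,0,0.1],[0,0,0,0,0,0,0.1],[0,0,0,0,0,0,0.1],[0,0,0,0,0,0,0.1],[0,0,0,0,0,0,0.1],[0,0,0,0,0,0,0.1]]'
python3 - <<'E'
from h import *
s=manip.sense();mid=s["tcp_pos"]+.007*KY;print((mid-KO)@KX,(mid-KO)@KY,s["ft_torque"])
t=manip.snapshot("top")
h=cv2.cvtColor(t,cv2.COLOR_RGB2HSV)
for v in(174,175,176,177,178): print(v,h[v,266:292,2])
E
```

```text
t: 24.35
tcp_pos: [0.5448, -0.1993, 0.0523]
tool_rot: [0.689, 0.725, -0.001, 0.003]
force: [-2.1, -10.8, 1.5]
finger_gap: 0.302
gripper_force: 79.3
0.00264093517507539 0.0012997306700740943 [-1.75691903  0.28099713 -0.32411758]
174 [109 103 101  99  92  86  84  84  77  80 101 148 164 180 214 211 214 215
 216 182 103  97 102 103 103  96]
175 [112 110 107 105  99  96  90  88  82  77  72  92 111 176 231 239 240 240
 227 156 100 102 100 104 107  96]
176 [119 113 112 107 103 101  96  94  87  80  81  74  75 116 204 240 243 238
 191 100  88  87  93  95  84  64]
177 [124 120 116 115 108 109 102  95  93  89  86  83  76  78 148 228 240 216
 122  78  82  74  76  70  46  50]
178 [131 122 120 118 114 108 106 101 100  98  91  85  85  81 109 204 229 168
  81  85  76  62  48  50  43  45]
```

The collar has met the stop: the force jumped to 10.8 N, and y agrees with the estimate to 1 mm. I'll ease off 1.5 mm, open, then rise.

```bash
python3 -m handwheel '[[0,-0.8,0,0,0,0,0.1],[0,-0.7,0,0,0,0,0.1],[0,0,0,0,0,0,0.1],[0,0,0,0,0,0,0.34],[0,0,0,0,0,0,0.37],[0,0,0,0,0,0,0.42],[0,0,0,0,0,0,0.5],[0,0,0,0,0,0,0.65],[0,0,0,0,0,0,0.8],[0,0,0,0,0,0,0.8]]' 30
python3 -m handwheel '[[0,0,5,0,0,0,0.8],[0,0,10,0,0,0,0.8],[0,0,15,0,0,0,0.8],[0,0,25,0,0,0,0.8],[0,0,25,0,0,0,0.8],[0,0,25,0,0,0,0.8],[0,0,25,0,0,0,0.8],[0,0,20,0,0,0,0.8],[0,0,0,0,0,0,0.8],[0,0,0,0,0,0,0.8]]'
python3 - <<'E'
from h import *
for n in("top","side"): cv2.imwrite(f"pics/rel_{n}.png",manip.snapshot(n)[:,:,::-1])
t=cv2.imread("pics/rel_top.png");s=cv2.imread("pics/rel_side.png")
h=cv2.cvtColor(t,cv2.COLOR_BGR2HSV)
for v in(174,175,176,177): print(v,h[v,266:292,2])
g=cv2.cvtColor(s,cv2.COLOR_BGR2GRAY)
for v in range(222,264,4): print(v,g[v,272:320])
E
```

```text
t: 25.65
tcp_pos: [0.5442, -0.1977, 0.052]
tool_rot: [0.689, 0.725, -0.0, 0.001]
force: [0.2, 0.7, 0.5]
finger_gap: 0.799
gripper_force: 0.0
t: 26.9
tcp_pos: [0.5437, -0.1974, 0.2019]
tool_rot: [0.689, 0.725, -0.001, 0.001]
force: [-0.3, 0.3, -0.8]
finger_gap: 0.797
gripper_force: 0.0
174 [144 142 143 133 114  91  88 110 150 212 234 230 208 207 233 234 233 235
 236 229 171  84  97  94  96  96]
175 [143 144 141 134 110  92  86 108 151 226 242 241 227 233 250 250 250 250
 250 232 120  94  97 101  99  96]
176 [138 138 138 123 108  91  96 120 147 231 250 250 240 238 252 251 251 252
 245 184  89 102 103 101  96  98]
177 [140 140 138 123 106  95 100 124 138 229 252 252 243 235 249 250 250 246
 206 101 102 100 101 104 101  93]
222 [101  94  87  86 112 167 212 224 219 217 222 226 222 205 187 168 142 107
  91  93  97  99 100 102 107 108 108 107 106 106 105 106 107 109 108 106
 104 101 100  98 100 112 132 152 171 184 191 195]
226 [ 99  95  86  84  94 125 160 193 224 242 249 251 250 247 237 208 154 108
  89  91  97  99  99 100 103 107 108 107 104 104 105 104 106 108 108 108
 105 103  98  97  98
[... 1129 characters left out ...]
78  74  79  81  84  90  95 103 120 143 152 135 116
 108 104 100  97  98 102 107 108 106 105 104 106]
254 [ 83  83  83  82  82  82  81  80  75  71  73  75  85 107 130 146 159 167
 171 170 166 153 127  96  77  73  73  73  80  95 116 130 149 157 140 117
 106 101  97  97 101 106 108 109 107 105 105 105]
258 [ 81  82  82  83  81  81  78  74  74  78  79  78  77  87 110 134 150 160
 169 171 171 165 152 126  96  78  75  78  73  73  98 137 163 169 158 132
 106  96  97 100 103 104 108 109 107 108 105 105]
262 [ 81  82  82  82  82  80  78  73  73  77  78  79  80  82  92 114 137 153
 165 172 177 175 168 155 128  97  79  76  71  66  70  77  81  82  85  89
  93  93  97 101 103 104 107 109 110 108 107 105]
```

The spindle is released, with the collar edge at top u≈274 against the stop (predicted 274.4). Next the keeper: I'll estimate its angle, then close the fingers and go behind it on the +x side.

```bash
python3 - <<'E'
from h import *
H=KO+.036*KX-.083*KY+[0,0,.095];print("hinge",H,proj("side",H))
for a in(1.2,1.4,1.57,1.8,2): print(a,proj("side",H+.062*(-np.cos(a)*KX+[0,0,np.sin(a)])))
goto(H+.065*KX+[0,0,.105],KX,[0,0,-1])
E
python3 -m handwheel '[[5,-3,0,0,0,0,0.4],[10,-8,0,0,0,0,0.2],[15,-10,0,0,0,0,0],[15,-10,0,0,0,0,0],[15,-10,0,0,0,0,0],[15,-10,0,0,0,0,0],[15,-10,0,0,0,0,0],[10,-6,0,0,0,0,0],[5,-4,0,0,0,0,0],[0,0,0,0,0,0,0]]' 40
python3 - <<'E'
from h import *
H=KO+.036*KX-.083*KY+[0,0,.095]
goto(H+.065*KX+[0,0,.045],KX,[0,0,-1])
c=lambda n,x,y:cv2.resize(cv2.cvtColor(manip.snapshot(n),cv2.COLOR_RGB2BGR)[y:y+80,x:x+100],(400,320),interpolation=cv2.INTER_CUBIC)
cv2.imwrite("pics/kp.png",np.hstack([c("top",250,140),c("side",240,200)]))
E
```

```text
hinge [ 0.58184101 -0.27487707  0.095     ] [302.52100551 254.4049274 ]
1.2 [296.03757685 239.87819831]
1.4 [300.26230783 238.72996443]
1.57 [303.93352453 238.25785658]
1.8 [308.80263224 238.38149537]
2 [312.74983032 239.19210591]
t 27.0 tcp [ 0.5435 -0.1973  0.2011] F [-0.1  0.7 -0.2] gap 0.798 gf 0.0
shift [103.3 -74.4  -1.1] rot [ 0.05 -0.06 -0.13]
t: 28.25
tcp_pos: [0.6492, -0.2689, 0.2017]
tool_rot: [0.689, 0.725, -0.001, 0.001]
force: [-0.7, 1.2, -0.3]
finger_gap: 0.004
gripper_force: 0.0
t 28.25 tcp [ 0.6492 -0.2689  0.2017] F [-0.7  1.2 -0.3] gap 0.004 gf 0.0
shift [ -2.5  -2.9 -61.7] rot [ 0.1   0.02 -0.12]
```

```bash
python3 -m handwheel '[[0,-1,-10,0,0,0,0],[0,-1,-15,0,0,0,0],[0,-1,-15,0,0,0,0],[-2,0,-12,0,0,0,0],[-4,0,-6,0,0,0,0],[-6,0,0,0,0,0,0],[-6,0,0,0,0,0,0],[-6,0,0,0,0,0,0],[-6,0,0,0,0,0,0],[0,0,0,0,0,0,0]]'
python3 -m handwheel '[[-4,0,0,0,0,0,0],[-4,0,0,0,0,0,0],[-4,0,0,0,0,0,0],[-4,0,0,0,0,0,0],[-4,0,-1,0,0,0,0],[-4,0,-1,0,0,0,0],[-4,0,-1,0,0,0,0],[-4,0,-2,0,0,0,0],[0,0,0,0,0,0,0],[0,0,0,0,0,0,0]]'
```

```text
t: 29.6
tcp_pos: [0.6187, -0.2717, 0.1443]
tool_rot: [0.689, 0.725, -0.0, 0.001]
force: [0.3, 0.1, 0.0]
finger_gap: 0.0
gripper_force: 0.0
t: 30.85
tcp_pos: [0.5868, -0.2716, 0.1388]
tool_rot: [0.689, 0.725, -0.001, 0.001]
force: [0.6, -0.4, 0.1]
finger_gap: 0.004
gripper_force: 0.0
```

```bash
python3 -m handwheel '[[-5,0,-1,0,0,0,0],[-5,0,-2,0,0,0,0],[-4,0,-2,0,0,0,0],[-4,0,-2,0,0,0,0],[-4,0,-3,0,0,0,0],[-4,0,-3,0,0,0,0],[-4,0,-4,0,0,0,0],[-3,0,-4,0,0,0,0],[0,0,0,0,0,0,0],[0,0,0,0,0,0,0]]'
```

```text
t: 32.1
tcp_pos: [0.5538, -0.2713, 0.1177]
tool_rot: [0.689, 0.725, -0.001, 0.0]
force: [0.4, -0.5, 0.9]
finger_gap: -0.0
gripper_force: 0.0
```

```bash
python3 -m handwheel '[[-3,0,-2,0,0,0,0],[-3,0,-2,0,0,0,0],[-3,0,-2,0,0,0,0],[-2,0,-2,0,0,0,0],[-1,0,-2,0,0,0,0],[0,0,-2,0,0,0,0],[0,0,-2,0,0,0,0],[0,0,0,0,0,0,0],[0,0,0,0,0,0,0],[0,0,0,0,0,0,0]]'
```

```text
t: 33.35
tcp_pos: [0.5422, -0.2717, 0.104]
tool_rot: [0.689, 0.725, -0.0, 0.001]
force: [0.1, 0.9, -0.5]
finger_gap: 0.001
gripper_force: 0.0
```

```bash
python3 -m handwheel '[[0,0,-2,0,0,0,0],[0,0,-2,0,0,0,0],[0,0,-1,0,0,0,0],[0,0,-1,0,0,0,0],[0,0,-1,0,0,0,0],[0,0,0,0,0,0,0],[0,0,0,0,0,0,0],[0,0,0,0,0,0,0],[0,0,0,0,0,0,0],[0,0,0,0,0,0,0]]'
```

```text
t: 34.6
tcp_pos: [0.5421, -0.2717, 0.0979]
tool_rot: [0.689, 0.725, -0.001, 0.001]
force: [-1.8, 0.3, 6.2]
finger_gap: 0.003
gripper_force: 3.1
```

Firm contact at z = 0.098, which is the closed strap's top face. I'll rise, move aside and check with the last picture.

```bash
python3 -m handwheel '[[0,0,4,0,0,0,0],[0,0,10,0,0,0,0],[0,0,20,0,0,0,0],[-10,10,30,0,0,0,0],[-20,30,30,0,0,0,0],[-20,40,20,0,0,0,0],[-20,40,10,0,0,0,0],[-20,40,0,0,0,0,0],[-10,40,0,0,0,0,0],[0,30,0,0,0,0,0]]'
python3 -m handwheel '[[0,40,0,0,0,0,0],[0,40,0,0,0,0,0],[0,30,0,0,0,0,0],[0,20,0,0,0,0,0],[0,0,0,0,0,0,0],[0,0,0,0,0,0,0],[0,0,0,0,0,0,0],[0,0,0,0,0,0,0],[0,0,0,0,0,0,0],[0,0,0,0,0,0,0]]'
python3 - <<'E'
from h import *
c=lambda n,x,y:cv2.resize(cv2.cvtColor(manip.snapshot(n),cv2.COLOR_RGB2BGR)[y:y+80,x:x+100],(400,320),interpolation=cv2.INTER_CUBIC)
a,b=c("top",250,140),c("side",240,200)
H=KO+.036*KX-.083*KY+[0,0,.095]
for im,n,x,y in((a,"top",250,140),(b,"side",240,200)):
  for P in(KO+.1*KY+[0,0,.075],KO-.1*KY+[0,0,.075],H-.062*KX):
    q=(proj(n,P)-[x,y]+.5)*4;cv2.circle(im,tuple(int(v) for v in q),3,(0,0,255),1)
cv2.imwrite("pics/fin.png",np.hstack([a,b]))
E
```

```text
t: 35.85
tcp_pos: [0.4411, -0.0401, 0.2216]
tool_rot: [0.689, 0.725, -0.0, 0.001]
force: [-0.1, 0.0, -1.0]
finger_gap: 0.001
gripper_force: 0.0
t: 37.1
tcp_pos: [0.4422, 0.0881, 0.221]
tool_rot: [0.689, 0.725, -0.0, 0.001]
force: [-0.4, 0.0, 0.9]
finger_gap: -0.002
gripper_force: 0.0
```

View pics/fin.png

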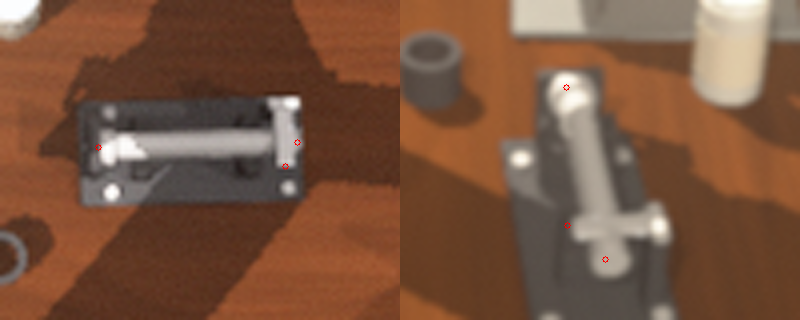

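The spindle lies in both Vs with its collar against the stop (top crop 100,147). The keeper lies level across it (top crop 285,135; side crop 575–655,225), and the arm is clear. I'm handing in.

```bash
python3 -c "
from station import manip
print(manip.sign_off())"
```

```text
the job is handed in; nothing more can be done
None
```

The job is handed in (the sign-off gave no verdict): the spindle was rolled out of the clips and laid in the V cradle with its collar against the end stop, let go, and the keeper swung down over it, with the robot clear and no contact with any bystander noticed.

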